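# Sweep loose bottle caps into the collecting well

## Robot

A 6-joint arm with a two-finger parallel gripper is mounted at the origin on the work surface. World frame = base frame: x ahead of the robot, y to its left, z up, the work surface at z = 0. Lengths are in mm, angles in rad, forces in N, time in s.
With the tool pointing down it reaches from about 300 to 825 mm from the base axis. Payload 5.4 kg.
Tool frame: the origin (TCP) lies between the finger pads; the fingertips stand env.tip_extent ahead of it and the grasp point (between the pads) lies 8 mm behind it (env.tip_extent is the distance from the TCP to the fingertips, in mm); z points along the fingers, y is the line along which they close (so a half turn about z gives the same grasp; the last joint's range is limited). The gripper opens to 92 mm and grips with 3 to 60 N. Pads are 20 mm wide; open, the fingers measure 128 mm over their backs; the gripper's body (75 mm by 189 mm) begins 69 mm behind the grasp point.
Start: joints at [-1.523, 0.158, 1.597, -0, 1.386, -0.21], TCP at [146.575, -555.987, 225.601] pointing down, gripper open.
Joint ranges: [-2.91, 2.91], [-0.94, 2.29], [0.18, 2.7], [-1.29, 4.43], [0.17, 2.64], [-3, 3]. Speed limits (rad/s): [2.57, 2.57, 3.14, 3.14, 3.14, 3.14].

## Interface

Orientations are given as a rotation vector (axis times angle).
In Python, from workcell import env, imaging, finish_job gives the robot as it stands.
- The arm moves only by the tool play_rows, never from a script. Its argument "series" is one flat list of numbers, 5 for each row, row after row: the closure, from 0 (fully open) to 1 (shut), then the shift along the tool's x, y, z in mm, then the turn about the tool's z in degrees. In form: [jaw, tx, ty, tz, roll, jaw, tx, ty, tz, roll, ...]. A call has 1 to 12 rows; each row is the pose to reach, as a shift and turn from the pose commanded when the call began, along the tool's axes at that moment; what a row does not reach only later rows make up. A row lasts 1/12 s, in which the tool goes at most 41.7 mm and 7.16 degrees, less where a joint would pass 70% of its speed; a pose out of reach is approached as far as the arm can. A call with a gripper value outside its range is refused whole. The fingers move at their own pace and stop on an object; the grip force is fixed at half the most. Time passes only in rows, so rows that repeat a pose let the fingers close. It gives the time, the measured TCP pose, the force, the opening and the grip force at its end, in the units of the state.
- env.state(): the state, without advancing time (a new reading comes with each control period).
- imaging.capture(name): name is "side" or "top"; returns the picture (400x640x3 uint8, blue, green, red); there is no depth.
- imaging.camera_params(name): a dict with "fx", "fy", "cx", "cy" (pixels), "R" (3x3) and "t" (3): a world point X has camera coordinates R X + t. Camera axes: x right, y down, z forward; pixel columns grow to the right and rows downward; lengths in mm; the calibration is good to about 2 mm. A picture is of the moment at which its call begins. camera_params takes no time and is no camera call.
- finish_job(): hands the job in; it is judged then, once.
Trained networks look in the newest picture that a camera, given by its name, has taken for a name from the list of things; names that differ only in an ending like _2 or _b are one class to them, and where a whole thing is asked for, a point or a joint stands for the part that bears it (a point fixed in the world has none). Each returns a list of dicts, best first, with "p" (0 to 1); they miss things now and then, are a little off and sometimes report something else, mostly with a low value. They report only what shows in the picture. A call takes as long as a camera call.
- imaging.find_in(camera, name): "extent" ([left, top, right, bottom] in pixels, round what is visible of it).
The state is a dict: "t": time; "qpos": joint angles; "qvel": joint speeds; "joint_efforts": joint torques, N m; "tcp_pos": TCP position; "ee_rot": TCP orientation; "ft_force": force on the tool from outside, world axes, zero at the start; "moment": the same for the moment, N m; "finger_gap": finger opening in mm; "grip_force": force on a finger pad.
Only numpy, scipy, OpenCV 4.12 (cv2) and the standard library are available. Lean on these libraries where they do the work, as an engineer would, in place of code of your own. Each camera call takes 0.05 s, during which the arm holds its last target. There are 200 camera calls.

## Task

Sweep the three loose black screw caps across the steel deck with the fingertips and over its open edge, so that all three drop into the sunken well at the end of the deck. Only push them: do not lift or carry any cap. Leave the two small lidded jars on the deck standing upright where they are.

Things in the scene. Friction and masses are not known exactly. Their poses are not given: they have to be found in the camera images.
- deck: Fixed bare-steel sorting deck, 270 mm wide (y), at varying headings; origin at bench level. Flat plate, top 60 mm above the bench, spans x -140 to +90, y -135 to +135 mm in its own frame. Rims 5 mm thick, 8 mm above the plate, along the -x edge and both y edges; the edge at x = +90 mm has no rim and drops into the well, so caps are swept towards +x.
- well (a point): Centre of the well's inner floor, 6 mm above the bench, at deck x = 137.5, y = 0 mm; same axes as the deck. The open-topped well spans deck x 90 to 185 mm and y -130 to +130 mm inside; its side walls stand 68 mm and its far wall (5 mm thick) 75 mm above the bench.
- cap1_mid (a point): Black plastic screw cap, a disc 40 mm across and 14 mm high with ribbed sides, 16 g, lying flat and loose on the deck's plate. This point is the cap's centre, 7 mm above its underside. The three caps are alike.
- cap2_mid (a point): Black plastic screw cap, a disc 40 mm across and 14 mm high with ribbed sides, 16 g, lying flat and loose on the deck's plate. This point is the cap's centre, 7 mm above its underside. The three caps are alike.
- cap3_mid (a point): Black plastic screw cap, a disc 40 mm across and 14 mm high with ribbed sides, 16 g, lying flat and loose on the deck's plate. This point is the cap's centre, 7 mm above its underside. The three caps are alike.
- jar1: Small closed glass jar with a black lid, 36 mm across and 50 mm high, 90 g, standing loose on the deck's plate. Origin at the centre of its underside, z up. A bystander: it must stay put.
- jar2: Small closed glass jar with a black lid, 36 mm across and 50 mm high, 90 g, standing loose on the deck's plate. Origin at the centre of its underside, z up. A bystander: it must stay put.

How it is judged (in metres and radians):
At the end, for the whole second after the job is handed in: All three cap centres lie inside the well (deck x 90 to 185 mm, y within 130 mm) and at least 5 mm below the level of the plate; both jars are within 20 mm of where they started and tilted less than 0.2 rad (x of cap1_mid in the frame of deck between 0.09 and 0.185 m and y of cap1_mid in the frame of deck between -0.13 and 0.13 m and z of each of cap1_mid, cap2_mid, cap3_mid in the frame of deck below 0.055 m and x of cap2_mid in the frame of deck between 0.09 and 0.185 m and y of cap2_mid in the frame of deck between -0.13 and 0.13 m and x of cap3_mid in the frame of deck between 0.09 and 0.185 m and y of cap3_mid in the frame of deck between -0.13 and 0.13 m and distance of each of jar1, jar2 from where it was at the start of the episode below 0.02 m and angle between each of jar1, jar2's own z axis and vertical below 0.2 rad); the robot touches nothing.
It fails at once if a cap was lifted: its centre rose more than 18 mm above where it lay on the deck (height (world z) of any of cap1_mid, cap2_mid, cap3_mid above 0.085 m).
It fails at once if a jar was pushed more than 20 mm or tipped over (distance of any of jar1, jar2 from where it was at the start of the episode above 0.02 m or angle between any of jar1, jar2's own z axis and vertical above 0.5 rad).
It also fails if it takes over 51 s, if anything falls off the work surface, if the arm or the gripper's body presses on something with over 40 N, if the wrist force passes 120 N, or if a joint passes its speed limit or range.

## Working session

There is one attempt and no reset: what is moved stays moved. The work goes in short steps, Python scripts to look and compute and a tool call to move; the robot and the scene stay as the last step left them, time stands still between calls to the robot, and variables do not carry over. Pictures are saved under pics/ and viewed, at most 10 in all, crops included, and the job is handed in when it is done.

Besides the shell and the picture viewer there is one more tool, called after "Emit:" as a command line: name --argument value ..., lists and objects as JSON in quotes. play_rows: Moves the arm, as the interface text tells. Its arguments: {"type":"object","properties":{"series":{"type":"array"}},"required":["series"]}

```bash
mkdir -p pics
cat > h.py <<'E'
import numpy as np,cv2
from scipy.spatial.transform import Rotation as Ro
from workcell import env,imaging
def ray(cam,u,v,z):
    p=imaging.camera_params(cam);R=np.array(p["R"]);t=np.array(p["t"])
    d=R.T@np.array([(u-p["cx"])/p["fx"],(v-p["cy"])/p["fy"],1]);c=-R.T@t
    return c+d*(z-c[2])/d[2]
E
python3 - <<'E'
from h import *
for c in("top","side"):
    im=imaging.capture(c);cv2.imwrite(f"pics/{c}0.png",im)
    for n in("cap1_mid","jar1","deck"):
        for d in imaging.find_in(c,n):
            e=d["extent"];z={"c":67,"j":85,"d":60}[n[0]]
            print(c,n,round(d["p"],2),np.round(e),np.round(ray(c,(e[0]+e[2])/2,(e[1]+e[3])/2,z)))
s=env.state();print(s["t"],s["tcp_pos"],Ro.from_rotvec(s["ee_rot"]).as_matrix().round(3),env.tip_extent,s["finger_gap"])
p=imaging.camera_params("top");print(-np.array(p["R"]).T@p["t"])
E
```

```text
top cap1_mid 0.66 [304. 181. 332. 206.] [587.  39.  67.]
top jar1 0.61 [253. 188. 279. 209.] [578. 114.  85.]
top jar1 0.39 [304. 184. 331. 206.] [583.  39.  85.]
top deck 0.86 [184.  72. 406. 327.] [579.  73.  60.]
top deck 0.57 [305. 182. 334. 206.] [586.  37.  60.]
side cap1_mid 0.88 [300. 190. 325. 211.] [587.  39.  67.]
side jar1 0.72 [295. 211. 320. 246.] [572. 118.  85.]
side jar1 0.62 [346. 237. 371. 275.] [484. 153.  85.]
side deck 0.79 [192. 158. 423. 310.] [577. 108.  60.]
0.4 [ 146.55395709 -555.92684509  225.4656897 ] [[ 0.967  0.255 -0.   ]
 [ 0.255 -0.967  0.   ]
 [ 0.    -0.    -1.   ]] 11.0 92.15802934639963
[521.44140627  34.49046335 813.529373  ]
```

View pics/top0.png

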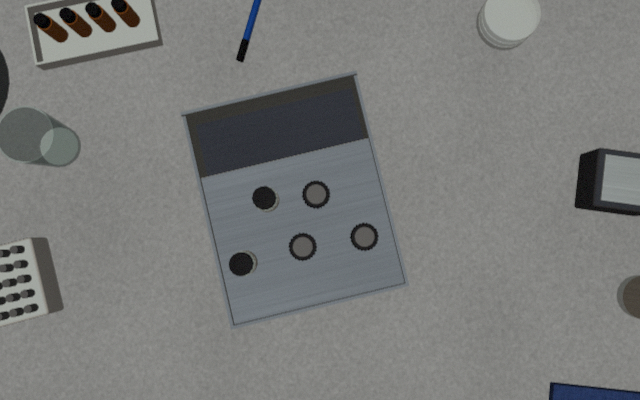

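View pics/side0.png

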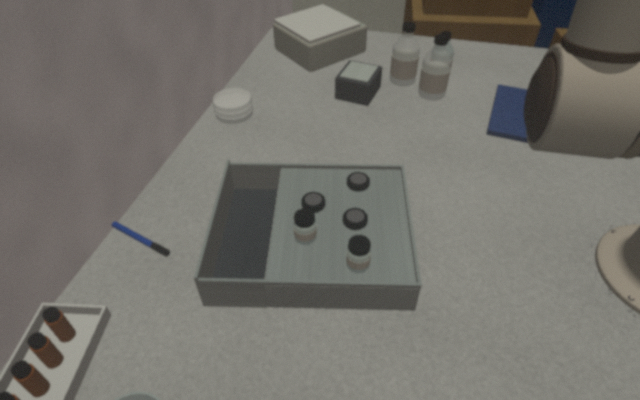

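The top picture shows three grey-topped caps at (316,194), (302,246) and (364,236). The jars' black lids are at (264,198) and (241,264). The open edge runs from (200,178) to (368,138), with the well above it. The side picture agrees.

Run:
```python
from h import *
bl,br=ray("top",234,325,68)[:2],ray("top",405,284,68)[:2]
el,er=ray("top",200,178,60)[:2],ray("top",368,138,60)[:2]
fl,fr=ray("top",183,114,75)[:2],ray("top",355,74,75)[:2]
print(np.linalg.norm(bl-br),np.linalg.norm(el-er),np.linalg.norm(fl-bl))
y=(bl-br+el-er+fl-fr);y/=np.linalg.norm(y);x=np.array([y[1],-y[0]])
print("x",x,"heading",np.degrees(np.arctan2(x[1],x[0])))
o=((bl+br)/2+ x*140 + (el+er)/2-x*90+(fl+fr)/2-x*190)/3
print((bl+br)/2+x*140,(el+er)/2-x*90,(fl+fr)/2-x*190,o)
for n,u,v,z in(("c1",316,194,72),("c2",302,246,72),("c3",364,236,72),("j1",264,198,110),("j2",241,264,110)):
    p=ray("top",u,v,z)[:2];print(n,p.round(),"deck",[round((p-o)@x),round((p-o)@y)])
```

```text
258.60125416184 261.0091301954789 321.31924586466107
x [0.97578825 0.21871738] heading 12.633709518990608
[559.32808588  68.76994924] [554.07666883  69.30119497] [550.68942042  67.84744197] [554.69805838  68.63952873]
c1 [586.  42.] deck [24, -33]
c2 [509.  63.] deck [-46, 5]
c3 [522. -28.] deck [-53, -88]
j1 [578. 114.] deck [32, 40]
j2 [486. 147.] deck [-50, 92]
```

```bash
cat >> h.py <<'E'
O=np.array([554.7,68.6]);X=np.array([.9758,.2187]);Y=np.array([-.2187,.9758])
def to(pts,head=0):
    s=env.state();M=Ro.from_rotvec(s["ee_rot"]).as_matrix();p=np.array(s["tcp_pos"])
    h=np.degrees(np.arctan2(M[1,0],M[0,0]));print("t",s["t"],"tcp deck",((p[:2]-O)@X).round(1),((p[:2]-O)@Y).round(1),p[2].round(1),"gap",s["finger_gap"],"F",np.round(s["ft_force"],1),"roll",round(h-12.63-head,1))
    for x,y,z in pts: print((x,y,z),(M.T@(np.r_[O+x*X+y*Y,z]-p)).round(1))
E
python3 -c "
from h import *
to([(-98,-88,225),(-98,-88,120)])"
```

```text
t 0.4 tcp deck -534.9 -520.2 225.5 gap 92.15802934639963 F [ 0.2  0.  -0.5] roll 2.1
(-98, -88, 225) [ 452.7 -415.6    0.6]
(-98, -88, 120) [ 452.6 -415.5  105.6]
```

Emit:
play_rows --series '[0.78,27,-25,0,2,0.78,54,-50,0,2,0.78,81,-75,0,2,0.78,108,-100,0,2,0.78,135,-125,0,2,0.78,162,-150,0,2,0.78,189,-175,0,2,0.78,216,-200,0,2,0.78,243,-225,0,2,0.78,270,-250,0,2,0.78,297,-275,0,2,0.78,324,-300,0,2]'

```text
t: 1.4
tcp_pos: [384.0, -181.7, 225.9]
ee_rot: [3.121, 0.349, 0.001]
ft_force: [0.7, -0.7, 0.1]
finger_gap: 20.3
grip_force: 0.0
```

```bash
python3 -c "
from h import *
to([(-98,-88,120),(-98,-88,75)])"
```

```text
t 1.4 tcp deck -221.3 -206.9 225.9 gap 20.29928437940408 F [ 0.7 -0.7  0.1] roll 0.1
(-98, -88, 120) [ 123.5 -118.7  105.9]
(-98, -88, 75) [ 123.4 -118.8  150.9]
```

Emit:
play_rows --series '[0.78,25,-24,0,0,0.78,50,-48,10,0,0.78,75,-72,30,0,0.78,100,-95,50,0,0.78,123,-119,75,0,0.78,123,-119,105,0,0.78,123,-119,115,0,0.78,123,-119,115,0]'

```text
t: 2.07
tcp_pos: [474.6, -39.2, 107.8]
ee_rot: [-3.119, -0.35, 0.01]
ft_force: [-0.2, -0.8, -0.2]
finger_gap: 20.2
grip_force: 0.0
```

```bash
python3 -c "
from h import *
im=imaging.capture('top');cv2.imwrite('pics/t1.png',cv2.resize(im[60:340,160:430],None,fx=2,fy=2))
im=imaging.capture('side');cv2.imwrite('pics/s1.png',cv2.resize(im[140:320,180:440],None,fx=3,fy=3))
to([(-98,-88,75),(90,-88,75)])"
```

```text
t 2.1667 tcp deck -99.5 -89.9 111.5 gap 20.364753486170528 F [ 0.6 -0.2  0.4] roll 0.1
(-98, -88, 75) [ 1.5 -1.9 36.5]
(90, -88, 75) [189.5  -1.7  36.6]
```

View pics/s1.png

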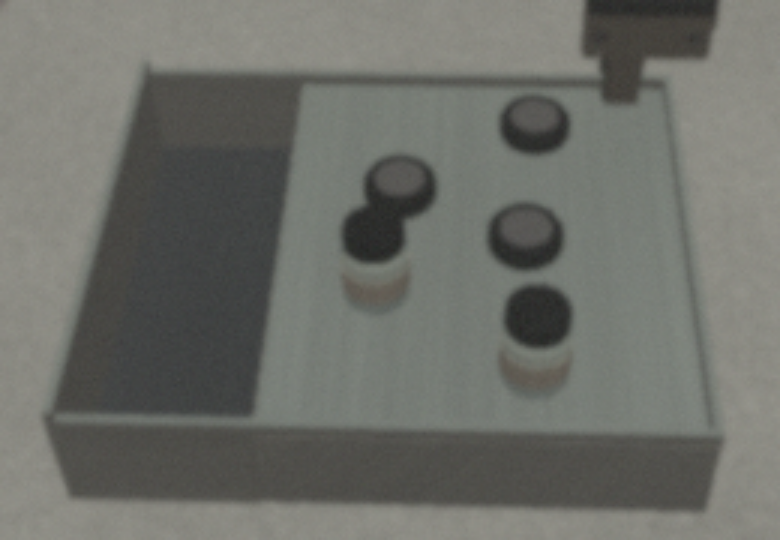

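The side crop shows the fingertips hovering near (620,100). That is behind the far cap at (534,124), and the deck between them is free, so I'll lower the fingers.

Emit:
play_rows --series '[0.78,0,0,12,0,0.78,0,0,24,0,0.78,0,0,32,0,0.78,0,0,35,0,0.78,0,0,35,0,0.78,0,0,35,0]'

```text
t: 2.67
tcp_pos: [477.6, -40.6, 76.6]
ee_rot: [3.122, 0.348, 0.002]
ft_force: [-0.4, 0.2, 0.5]
finger_gap: 20.5
grip_force: 0.0
```

```bash
python3 -c "
from h import *
to([(92,-88,75)])"
```

```text
t 2.6667 tcp deck -99.1 -89.7 76.6 gap 20.520006697847005 F [-0.4  0.2  0.5] roll 0.1
(92, -88, 75) [191.1  -1.4   1.8]
```

Push cap 3 along deck +x, in two calls.

Emit:
play_rows --series '[0.78,8,0,1,0,0.78,16,0,1,0,0.78,24,0,1,0,0.78,32,0,1,0,0.78,40,0,1,0,0.78,48,0,1,0,0.78,56,0,1,0,0.78,64,0,1,0,0.78,72,0,1,0,0.78,80,0,1,0,0.78,88,0,1,0,0.78,96,0,1,0]'

```text
t: 3.67
tcp_pos: [571.4, -18.6, 74.5]
ee_rot: [-3.122, -0.349, 0.0]
ft_force: [0.9, -1.1, -0.6]
finger_gap: 20.3
grip_force: 0.1
```

```bash
python3 -c "
from h import *
im=imaging.capture('side');cv2.imwrite('pics/s2.png',cv2.resize(im[140:320,180:440],None,fx=3,fy=3))
to([(92,-88,75)])"
```

```text
t 3.7167 tcp deck -1.5 -89.0 74.9 gap 19.83108288603437 F [-0.5  0.3  1.1] roll 0.1
(92, -88, 75) [93.5 -0.8  0. ]
```

View pics/s2.png

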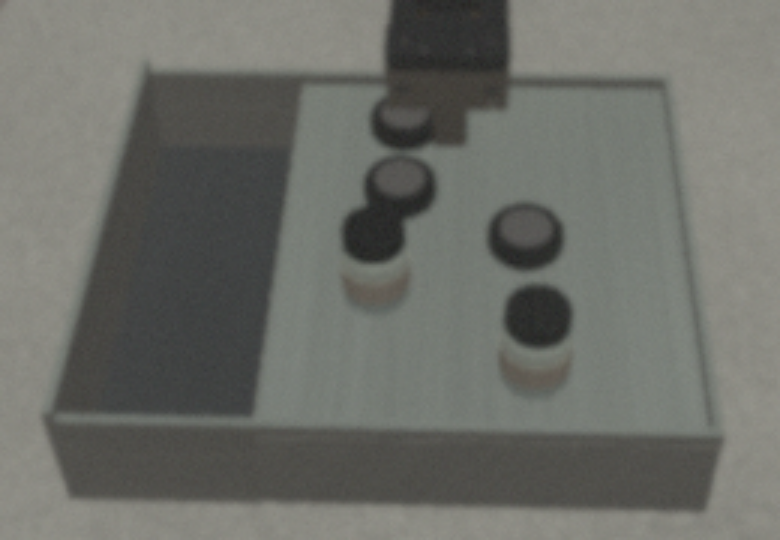

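Cap 3 is being pushed, now at about (403,122) in the crop, and it passes beside cap 1 at (400,185). I'll carry on to the edge.

Emit:
play_rows --series '[0.78,8,0,0,0,0.78,16,0,0,0,0.78,24,0,0,0,0.78,32,0,0,0,0.78,40,0,0,0,0.78,48,0,0,0,0.78,56,0,0,0,0.78,64,0,0,0,0.78,72,0,0,0,0.78,80,0,0,0,0.78,88,0,0,0,0.78,97,0,0,0]'

```text
t: 4.72
tcp_pos: [666.0, 2.8, 74.6]
ee_rot: [-3.122, -0.349, 0.0]
ft_force: [-0.7, -0.3, -0.2]
finger_gap: 20.2
grip_force: 0.0
```

```bash
python3 -c "
from h import *
to([(92,-88,120),(-24,-34,120)])"
```

```text
t 4.7167 tcp deck 94.2 -88.5 74.6 gap 20.225974872401494 F [-0.7 -0.3 -0.2] roll 0.1
(92, -88, 120) [ -2.2  -0.5 -45.4]
(-24, -34, 120) [-118.1  -54.8  -45.4]
```

Emit:
play_rows --series '[0.78,0,0,-20,0,0.78,-2,0,-45,0,0.78,-27,-12,-45,0,0.78,-54,-25,-45,0,0.78,-81,-38,-45,0,0.78,-108,-50,-45,0,0.78,-108,-50,-45,0,0.78,-108,-50,-30,0,0.78,-108,-50,-15,0,0.78,-108,-50,-5,0,0.78,-108,-50,0,0,0.78,-108,-50,0,0]'

```text
t: 5.72
tcp_pos: [548.4, 27.6, 73.3]
ee_rot: [-3.121, -0.349, 0.004]
ft_force: [-0.1, 0.2, 0.6]
finger_gap: 20.0
grip_force: 0.0
```

```bash
python3 -c "
from h import *
to([(92,-38,75)])"
```

```text
t 5.7167 tcp deck -15.1 -38.7 73.3 gap 19.99032358802102 F [-0.1  0.2  0.6] roll 0.1
(92, -38, 75) [107.1  -0.4  -1.9]
```

Emit:
play_rows --series '[0.78,9,0,0,0,0.78,18,0,0,0,0.78,27,0,0,0,0.78,36,0,0,0,0.78,45,0,0,0,0.78,54,0,0,0,0.78,63,0,0,0,0.78,72,0,0,0,0.78,81,0,0,0,0.78,90,0,0,0,0.78,99,0,0,0,0.78,108,0,0,0]'

```text
t: 6.72
tcp_pos: [655.6, 51.4, 75.5]
ee_rot: [3.122, 0.349, 0.002]
ft_force: [-0.5, 0.3, 0.1]
finger_gap: 20.0
grip_force: 0.0
```

```bash
python3 -c "
from h import *
im=imaging.capture('side');cv2.imwrite('pics/s3.png',cv2.resize(im[140:320,180:440],None,fx=3,fy=3))
to([(92,-38,150),(-82,23,150),(-82,23,75)],-26)"
```

```text
t 6.7667 tcp deck 96.0 -39.0 75.7 gap 20.23722273555952 F [-0.7  0.   0.3] roll 26.1
(92, -38, 150) [ -3.7  -1.  -74.3]
(-82, 23, 150) [-177.6  -62.4  -74.9]
(-82, 23, 75) [-1.778e+02 -6.240e+01  1.000e-01]
```

View pics/s3.png

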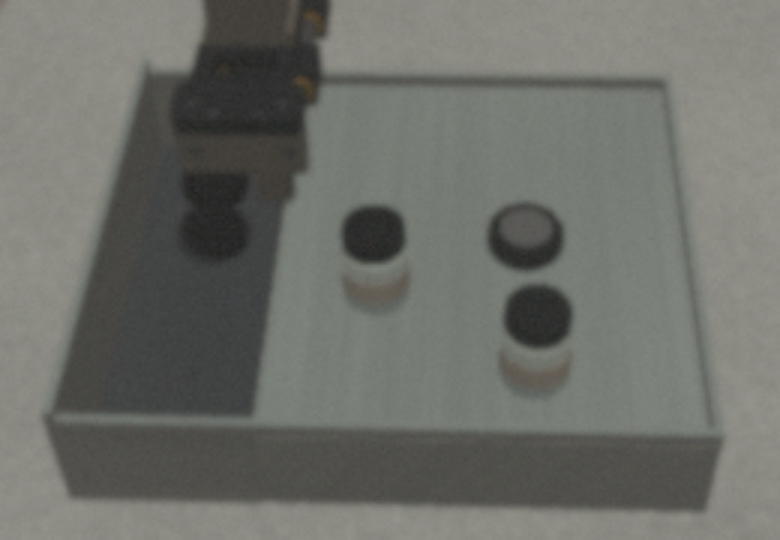

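Caps 1 and 3 are in the well, at about (215,190) and (213,235) in the crop. Both jars are still in place. Next is cap 2, pushed diagonally clear of jar 1.

Emit:
play_rows --series '[0.78,0,0,-35,0,0.78,-4,-1,-75,5,0.78,-34,-11,-75,10,0.78,-64,-22,-75,15,0.78,-94,-33,-75,20,0.78,-124,-44,-75,26,0.78,-154,-54,-75,26,0.78,-178,-62,-75,26,0.78,-178,-62,-75,26,0.78,-178,-62,-55,26,0.78,-178,-62,-40,26,0.78,-178,-62,-40,26]'

```text
t: 7.77
tcp_pos: [465.8, 72.5, 112.7]
ee_rot: [3.121, -0.362, -0.006]
ft_force: [-1.1, 0.8, -1.0]
finger_gap: 20.1
grip_force: 0.0
```

```bash
python3 -c "
from h import *
im=imaging.capture('side');cv2.imwrite('pics/s4.png',cv2.resize(im[140:320,180:440],None,fx=3,fy=3))
to([(-82,23,75),(85,-58,75)],-26)"
```

```text
t 7.8167 tcp deck -85.1 23.0 114.0 gap 20.274879866834652 F [0.2 0.9 0.6] roll 0.1
(-82, 23, 75) [ 2.9 -1.4 39. ]
(85, -58, 75) [188.5  -1.4  38.6]
```

View pics/s4.png

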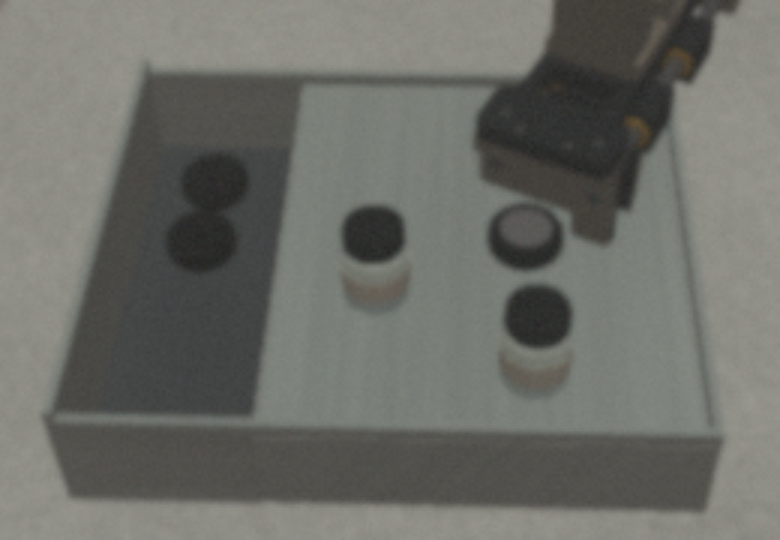

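Both caps lie flat in the well at (215,182) and (200,240). The fingers are behind cap 2, which is at (526,236). I'll lower and push.

Emit:
play_rows --series '[0.78,0,0,15,0,0.78,0,0,28,0,0.78,0,0,36,0,0.78,0,0,38,0,0.78,0,0,38,0,0.78,9,0,38,0,0.78,18,0,38,0,0.78,27,0,38,0,0.78,36,0,38,0,0.78,45,0,38,0,0.78,54,0,38,0,0.78,63,0,38,0]'

```text
t: 8.82
tcp_pos: [529.3, 57.8, 76.6]
ee_rot: [-3.121, 0.362, -0.0]
ft_force: [0.0, -0.2, -0.1]
finger_gap: 20.4
grip_force: 0.1
```

```bash
python3 -c "
from h import *
im=imaging.capture('top');cv2.imwrite('pics/t5.png',cv2.resize(im[60:340,160:430],None,fx=2,fy=2))
to([(95,-64,75)],-26)"
```

```text
t 8.8667 tcp deck -25.8 -5.8 77.0 gap 20.30298327236139 F [-0.1 -1.2  1.1] roll 0.1
(95, -64, 75) [134.1  -0.4   2.2]
```

View pics/t5.png

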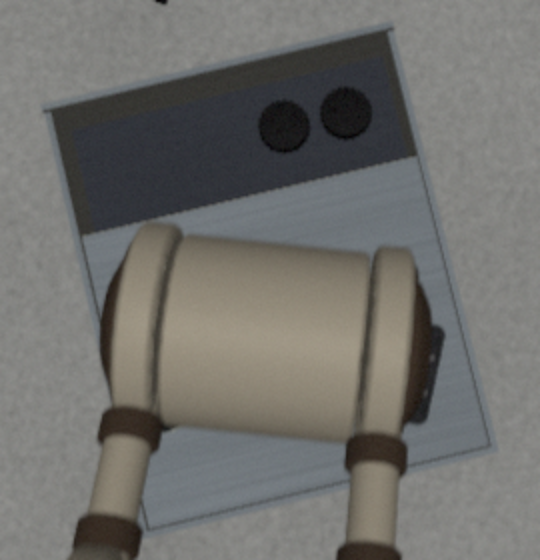

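The arm hides cap 2 in the top view. The two caps in the well are at (284,126) and (345,112) in the crop. I'll keep pushing.

Emit:
play_rows --series '[0.78,9,0,1,0,0.78,18,0,1,0,0.78,27,0,1,0,0.78,36,0,1,0,0.78,45,0,1,0,0.78,54,0,1,0,0.78,63,0,1,0,0.78,72,0,1,0,0.78,81,0,1,0,0.78,90,0,1,0,0.78,99,0,1,0,0.78,108,0,1,0]'

```text
t: 9.87
tcp_pos: [634.3, 33.1, 75.5]
ee_rot: [3.121, -0.362, -0.0]
ft_force: [-0.1, 0.0, -0.0]
finger_gap: 20.1
grip_force: 0.1
```

Emit:
play_rows --series '[0.78,9,0,0,0,0.78,18,0,0,0,0.78,27,0,0,0,0.78,27,0,0,0,0.78,27,0,-20,0,0.78,20,0,-50,0,0.78,0,0,-85,0,0.78,-30,0,-120,0,0.78,-60,0,-150,0,0.78,-90,0,-150,0,0.78,-120,0,-150,0,0.78,-120,0,-150,0]'

```text
t: 10.87
tcp_pos: [511.9, 62.5, 225.1]
ee_rot: [-3.121, 0.359, 0.005]
ft_force: [0.6, -0.0, 0.6]
finger_gap: 20.3
grip_force: 0.0
```

```bash
python3 -c "
from h import *
im=imaging.capture('side');cv2.imwrite('pics/s6.png',cv2.resize(im[140:320,180:440],None,fx=3,fy=3))
to([])"
```

```text
t 10.9167 tcp deck -41.0 2.1 225.4 gap 20.063451644601628 F [-0.   0.6  0.5] roll -25.8
```

View pics/s6.png

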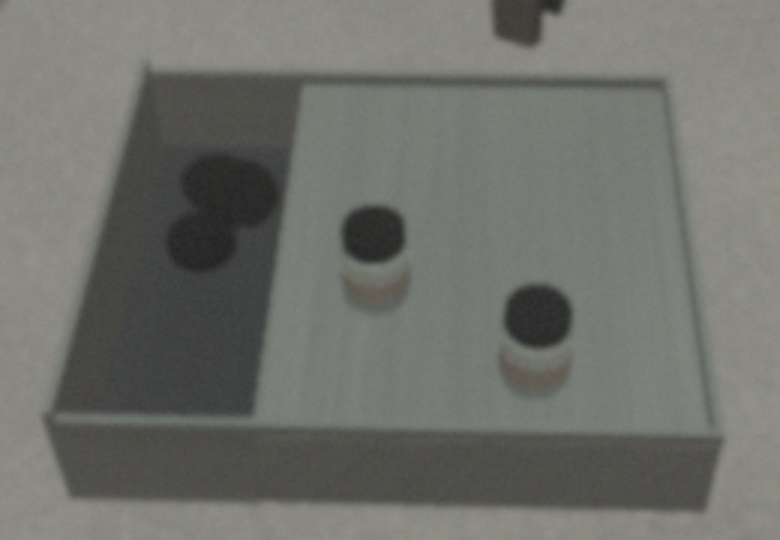

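All three caps are in the well, at about (212,182), (247,193) and (200,241) in the crop. Both jars stand unmoved and the arm is clear.

```bash
python3 -c "
from workcell import finish_job
print(finish_job())"
```

```text
the job is handed in; nothing more can be done
None
```

I swept all three caps into the well and handed the job in at about 11 s; the last picture shows both jars standing where they started, but the hand-in returned no verdict.

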